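# Shut off the red air valve under the sliding cover

### The arm

A 6-joint arm with a two-finger parallel gripper is mounted at the origin on a cart in front of the work surface, level with it; the furniture and walls round the work are solid. World frame = base frame: x ahead of the robot, y to its left, z up, the work surface at z = 0. Lengths are in m, angles in rad, forces in N, time in s.
With the tool pointing down it reaches from about 0.375 to 0.9 m from the base axis. Payload 3.1 kg.
Tool frame: the origin (TCP) lies at the very end of the fingers, on their centre line; the grasp point (between the pads) lies 19 mm behind it; z points along the fingers, y is the line along which they close (so a half turn about z gives the same grasp; the last joint's range is limited). The gripper opens to 87 mm and grips with 3 to 60 N. Pads are 19 mm wide; open, the fingers measure 117 mm over their backs; the gripper's body (75 mm by 190 mm) begins 51 mm behind the grasp point.
Start: joints at [-1.51, 0.527, 1.433, -0, 1.181, -0.178], TCP at [0.148, -0.607, 0.223] pointing down, gripper open.
Joint ranges: [-3.08, 3.08], [-0.75, 2.2], [0.22, 2.44], [-1.43, 4.57], [0, 2.65], [-2.85, 2.85]. Speed limits (rad/s): [2.79, 2.79, 3.14, 3.14, 3.14, 3.14].

### API

Orientations are given as a unit quaternion [x, y, z, w].
In Python, from rig import robot gives the robot as it stands. The module is installed in compiled form; this text tells all that it offers.
- The arm moves only by the tool servo_tool, never from a script. Its argument "rows" is one flat list of numbers, 5 for each row, row after row: the closure, from -1 (fully open) to 1 (shut), so that 0 is half open, then the shift along the tool's x, y, z in m, then the turn about the tool's z in degrees. A call has 1 to 5 rows; each row shifts and turns the commanded pose from where the row before left it, along the tool's axes as they then stand; what a row does not reach is not made up. A row lasts 1/12 s, in which the tool goes at most 41.7 mm and 7.16 degrees, less where a joint would pass 70% of its speed; a pose out of reach is approached as far as the arm can. A call with a gripper value outside its range is refused whole. The fingers move at their own pace and stop on an object; "newtons" is the grip in N (left out, the last holds). Time passes only in rows, so rows that do not move let the fingers close. It gives the time, the measured TCP pose, the force, the opening and the grip force at its end, in the units of the state.
- robot.get_obs(): the state, without advancing time (a new reading comes with each control period).
- robot.camera(name): name is "scene" or "top" or "wrist"; returns a dict with "pixels" (480x640x3 uint8, red, green, blue), "intrinsics" (3x3 intrinsics, pixels), "rvec" (rotation vector, rad) and "tvec" (3), from world to camera coordinates, as OpenCV has them; the wrist camera has in their place "mount" (4x4, takes a point from camera to tool coordinates, whose origin is the TCP and whose axes are the flange's). Camera axes: x right, y down, z forward; pixel columns grow to the right and rows downward; lengths in m; the calibration is good to about 2 mm. A picture is of the moment at which its call begins: read the wrist's pose just before it. There is no depth.
- robot.hand_in(): hands the job in; it is judged then, once.
Trained networks look in a picture, given as the dict that the camera call returned (one of the last four; its "shot" number tells which), for a name from the list of things; names that differ only in an ending like _2 or _b are one class to them, and where a whole thing is asked for, a point or a joint stands for the part that bears it (a point fixed in the world has none). Each returns a list of dicts, best first, with "score" (0 to 1); they miss things now and then, are a little off and sometimes report something else, mostly with a low value. They report only what shows in the picture. A call takes as long as a camera call.
- robot.spot_in(picture, query): "at" ([x, y, z] in m, in world coordinates, good to about 4 mm: the middle of the surface that is visible of it).
- robot.outline_of(picture, query): "region" (480x640 bool, what is visible of it).
- robot.place_of(picture, query): "at" ([x, y, z] in m, in world coordinates, good to about 4 mm: a listed point, or the origin of a listed thing).
The state is a dict: "time": time; "q": joint angles; "joint_velocities": joint speeds; "joint_torque": joint torques, N m; "position": TCP position; "tool_rot": TCP orientation; "ft_force": force on the tool from outside, world axes, zero at the start; "moment": the same for the moment, N m; "grip_width": finger opening in m; "grip_force": force on a finger pad.
Only numpy, scipy, OpenCV 4.12 (cv2) and the standard library are available. Lean on these libraries where they do the work, as an engineer would, in place of code of your own. Each camera call takes 0.05 s, during which the arm holds its last target. There are 200 camera calls.

### The job

Push the yellow cover of the air valve box all the way to the left by its black rib, so that the two valves under it are uncovered, then push the red handle a quarter turn until it is fully shut, pointing away from the robot, and leave the blue handle as it is. Use only the fingertips or the outside of the fingers: do not grip the rib or the handle, and leave the jar, the spool and the screwdriver where they are.

Things in the scene. Friction and masses are not known exactly. Their poses are not given: they have to be found in the camera images.
- box: Grey air valve box fixed on the bench, 225 (x) x 240 (y) x 71 mm; origin at the centre of its underside, x away from the robot, y to the left, z up. Right half (y -114 to -3, x +-106 mm inside): valve chamber, open-topped under the cover. Left half: closed at 58 mm, the cover is pushed over it. Rails along y, 14 mm wide, 71 mm high, on the front and back edges. Brass hose ends on the right side.
- cover (a joint): Travel of the flat yellow cover (203 x 116 x 5 mm, top face 65 mm above the bench) along the box's +y, in m: 0 = chamber closed, 0.115 = fully aside at its stop. It starts at 0 to 0.02, cannot be lifted out, slides with about 2 N of friction and stays where it is left.
- rib (a point): Foot of the black rib on the cover, at the centre of the cover's top face, 65 mm above the bench; moves with the cover. The rib is 80 (box x) x 12 (box y) x 22 mm high. Push its right (-y) face towards +y; pressing both of its long faces at once counts as gripping.
- red_valve: Brass ball valve with the red handle, fixed in the box and aligned with it; origin on the handle's vertical turning axis, at bench height. The two valves stand in the box at x = -38 and +46, y = -30 mm; red may be in either place. Brass valve and pipe under the handle reach 33 mm high near the axis, 27 mm elsewhere.
- blue_valve: The same valve with the blue handle, in the other place; origin on its handle's turning axis, at bench height.
- red_handle (a joint): Turn of the red handle, rad, counter-clockwise from above: 0 = open, handle points to the box's -y (right); 1.571 = shut at its stop, handle points to the box's +x (away from the robot). Starts at 0 to 0.3. Turning friction 0.1 N m (about 3 N at 40 mm); stays where it is left.
- blue_handle (a joint): Turn of the blue handle, same meaning; starts at 0 to 0.25.
- red_tip (a point): End of the red handle, 52 mm from the turning axis, 45 mm above the bench. The handle is a bar 14 mm wide from 39 to 50 mm above the bench, with a round hub of radius 10.5 mm. To shut it, push the side that faces the robot; pressing both sides at once counts as gripping.
- blue_tip (a point): End of the blue handle, 52 mm from its turning axis; same bar.
- jar: Small clear parts jar with a blue lid, 42 mm across, 41 mm high, loose, standing right of the box; origin at the centre of its underside.
- spool: Spool of solder with blue flanges, 50 mm across, 36 mm high, loose, standing right of the box; origin at the centre of its underside.
- screwdriver: Amber-handled screwdriver, 190 x 26 mm, loose, lying away from the robot along the right of the jar and the spool; origin under its middle.

How it is judged:
By the outcome, as a careful person would: the job done as asked, in the order asked, and still so for the second after the job is handed in, with the robot touching nothing.
It also fails if it takes over 40 s, if anything falls off the work surface, if the arm or the gripper's body presses on something with over 40 N, if the wrist force passes 120 N, or if a joint passes its speed limit or range.

## Working session

There is one attempt and no reset: what is moved stays moved. The work goes in short steps, Python scripts to look and compute and a tool call to move; the robot and the scene stay as the last step left them, time stands still between calls to the robot, and variables do not carry over. Pictures are saved under pics/ and viewed, at most 10 in all, crops included, and the job is handed in when it is done.

Besides the shell and the picture viewer there is one more tool, called after "Emit:" as name(argument=value, ...) on one line, values as JSON. servo_tool: Moves the arm, as the interface text tells. Its arguments: {"type":"object","properties":{"rows":{"type":"array","items":{"type":"number"}},"newtons":{"type":"number"}},"required":["rows"]}

```bash
mkdir -p pics
python3 - <<'E'
from rig import robot
import cv2
o=robot.get_obs();print({k:o[k] for k in("time","position","tool_rot","ft_force","grip_width")})
for n in("scene","top"):
    p=robot.camera(n);cv2.imwrite(f"pics/{n}0.png",p["pixels"][:,:,::-1])
    for q in("box","rib","cover","jar","spool","screwdriver","red_valve"):
        r=robot.place_of(p,q);print(n,q,[(x["score"],x["at"]) for x in r[:2]])
E
```

```text
{'time': 0.0, 'position': array([ 0.14779753, -0.60650682,  0.2215366 ]), 'tool_rot': array([ 9.92882414e-01,  1.19093674e-01,  4.24062794e-05, -1.09884855e-03]), 'ft_force': array([-0.43663261, -0.28583237, -0.13268458]), 'grip_width': 0.08707658637579498}
scene box [(0.89, [0.5172, -0.1213, 0.0016])]
scene rib [(0.86, [0.5176, -0.1752, 0.0629])]Traceback (most recent call last):
  File "<stdin>", line 7, in <module>
ValueError: it knows: blue_tip, blue_valve, box, jar, red_tip, red_valve, rib, screwdriver, spool
```

Run:
```python
from rig import robot
import cv2
for n in("scene","top"):
    p=robot.camera(n);cv2.imwrite(f"pics/{n}0.png",p["pixels"][:,:,::-1])
    if n=="top": print(p["intrinsics"],p["rvec"],p["tvec"])
    for q in("box","rib","jar","spool","screwdriver"):
        r=robot.place_of(p,q);print(n,q,[(x["score"],x["at"]) for x in r[:2]])
```

```text
scene box [(0.79, [0.5202, -0.1201, 0.0015])]
scene rib [(0.71, [0.5182, -0.1761, 0.0627])]
scene jar [(0.8, [0.4648, -0.3074, -0.0016])]
scene spool [(0.77, [0.5894, -0.3134, -0.0006])]
scene screwdriver [(0.93, [0.5464, -0.3881, 0.0017])]
[[575.95319306   0.         320.49469382]
 [  0.         575.95319306 236.16218613]
 [  0.           0.           1.        ]] [ 2.17219123 -2.17777917  0.14107245] [-0.23195382  0.55827801  1.00905943]
top box [(0.86, [0.5149, -0.1199, 0.0015])]
top rib [(0.84, [0.5231, -0.1735, 0.0642])]
top jar [(0.77, [0.4682, -0.3056, 0.0029])]
top spool [(0.58, [0.588, -0.3146, -0.0016])]
top screwdriver [(0.89, [0.5461, -0.3903, -0.0004])]
```

View pics/top0.png

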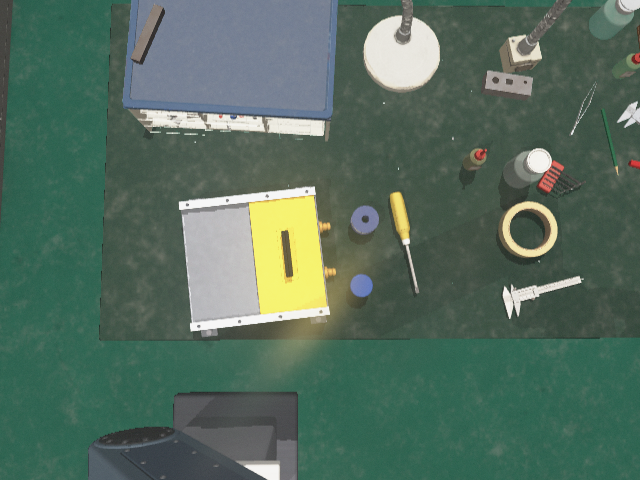

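View pics/scene0.png

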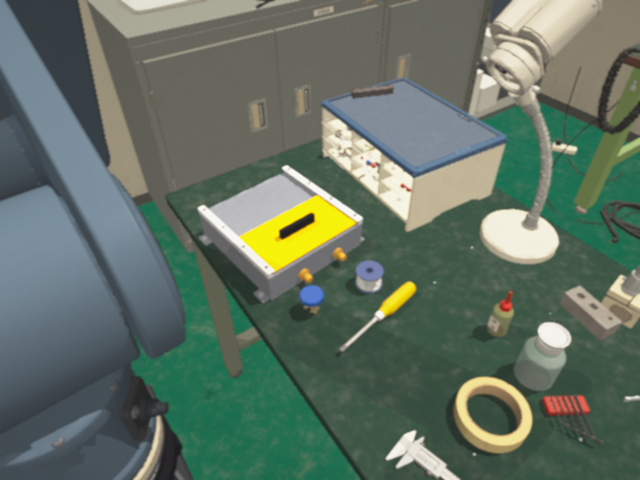

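The top view shows the box at columns 180-328, rows 190-326, with the yellow cover closed over the right half and the rib at about (287,255). The jar lid is at (361,286), the spool at (365,220) and the screwdriver at (405,240). A cabinet stands behind the box. The scene view agrees. Next I compute the box yaw and the move to the rib.

```bash
cat > h.py <<'E'
import numpy as np,cv2
from rig import robot
from scipy.spatial.transform import Rotation as R
def back(p,uv,z):
    Rm=cv2.Rodrigues(np.array(p["rvec"]))[0];t=np.array(p["tvec"]).ravel()
    c=-Rm.T@t
    d=(Rm.T@np.linalg.inv(p["intrinsics"])@np.c_[np.array(uv,float),np.ones(len(uv))].T).T
    return c+d*((z-c[2])/d[:,2])[:,None]
def tool():
    o=robot.get_obs();r=R.from_quat(o["tool_rot"]).as_matrix()
    return np.array(o["position"]),r,np.degrees(np.arctan2(r[1,0],r[0,0])),o
def rel(target):  # shift in tool axes to world target
    p,r,y,o=tool();return r.T@(np.array(target)-p)
E
python3 - <<'E'
from h import *
p=robot.camera("top");a=p["pixels"].astype(int)
c=back(p,[(180,204),(315,189),(328,314),(191,328)],.071)
print(c.round(4),c.mean(0))
for i in range(4):
    d=c[(i+1)%4]-c[i];print(np.linalg.norm(d),np.degrees(np.arctan2(d[1],d[0])))
for q in("rib","box"):
    m=robot.outline_of(p,q)[0]["region"].astype(np.uint8)
    cn=max(cv2.findContours(m,0,2)[0],key=cv2.contourArea)
    rr=cv2.boxPoints(cv2.minAreaRect(cn));b=back(p,rr,.087 if q=="rib" else .071);print(q,rr.round(1).tolist(),b.round(4).tolist(),b.mean(0))
    for i in range(2):
        d=b[i+1]-b[i];print(np.linalg.norm(d),np.degrees(np.arctan2(d[1],d[0])))
print("tool yaw",tool()[2])
E
```

```text
[[ 0.6103  0.0123  0.071 ]
 [ 0.6369 -0.2232  0.071 ]
 [ 0.419  -0.245   0.071 ]
 [ 0.3963 -0.0112  0.071 ]] [ 0.5156382  -0.11678459  0.071     ]
0.23704555067350683 -83.55240549029605
0.21898243045354315 -174.29988492215105
0.23486873551233525 95.54046866031877
0.2152464139158349 6.2744375841714675
rib [[246.60000610351562, 202.1999969482422], [314.6000061035156, 194.5], [327.5, 307.79998779296875], [259.5, 315.5]] [[0.6107, -0.1053, 0.087], [0.6242, -0.2224, 0.087], [0.4298, -0.2437, 0.087], [0.4174, -0.1289, 0.087]] [ 0.52054396 -0.17506846  0.087     ]
0.1178478568580141 -83.4254991847817
0.19553668996055512 -173.75132635548994
box [[174.8000030517578, 201.3000030517578], [324.8999938964844, 183.5], [341.1000061035156, 320.5], [191.0, 338.20001220703125]] [[0.6151, 0.0215, 0.071], [0.6467, -0.2407, 0.071], [0.4078, -0.2674, 0.071], [0.3791, -0.0115, 0.071]] [ 0.51218657 -0.12453822  0.071     ]
0.26405356672857994 -83.13248511701313
0.2403314831222116 -173.61859328037278
tool yaw 13.680214993248796
```

Emit:
servo_tool(rows=[1,0,0,0,4,1,0.0277,-0.0231,0,3.7,1,0.0277,-0.0231,0,0,1,0.0277,-0.0231,0,0,1,0.0277,-0.0231,0,0], newtons=20)

```text
time: 1.32
position: [0.2473, -0.5012, 0.2225]
tool_rot: [0.999, 0.052, 0.0, 0.0]
ft_force: [0.3, 0.1, 0.6]
grip_width: 0.0616
grip_force: 0.0
```

Emit:
servo_tool(rows=[1,0.0277,-0.0231,0,0,1,0.0277,-0.0231,0,0,1,0.0277,-0.0231,0,0,1,0.0277,-0.0231,0,0,1,0.0277,-0.0231,0,0])

```text
time: 1.73
position: [0.3735, -0.3716, 0.2228]
tool_rot: [0.999, 0.052, 0.0, 0.0]
ft_force: [-0.2, -0.3, 0.2]
grip_width: 0.0284
grip_force: 0.0
```

Emit:
servo_tool(rows=[1,0.0277,-0.0231,0,0,1,0.0277,-0.0231,0,0,1,0.0277,-0.0231,0,0,1,0.0277,-0.0231,0,0,1,0,0,0,0])

```text
time: 2.15
position: [0.4766, -0.2648, 0.2228]
tool_rot: [0.998, 0.055, 0.001, -0.001]
ft_force: [-0.2, -0.0, -0.4]
grip_width: 0.0014
grip_force: 0.0
```

Emit:
servo_tool(rows=[1,0.0265,-0.02,0.02,0,1,0.026,-0.02,0.02,0,1,0,0,0.035,0,1,0,0,0.03,0,1,0,0,0,0])

```text
time: 2.57
position: [0.5174, -0.2217, 0.1123]
tool_rot: [0.999, 0.053, -0.005, -0.004]
ft_force: [-0.5, 0.7, -0.7]
grip_width: 0.0005
grip_force: 0.0
```

Run:
```python
from h import *
pos,r,y,o=tool();print(pos,y)
w=robot.camera("wrist");cv2.imwrite("pics/w1.png",w["pixels"][:,:,::-1])
t=robot.camera("top")
for p in(w,t):
  for q in("rib","box"): print(q,[(x["score"],x["at"]) for x in robot.place_of(p,q)[:2]])
```

```text
[ 0.51743187 -0.22166217  0.11229456] 6.048684465234311
rib [(0.58, [0.5226, -0.1741, 0.0663])]
box [(0.94, [0.5124, -0.1191, 0.0003])]
rib []
box []
```

View pics/w1.png

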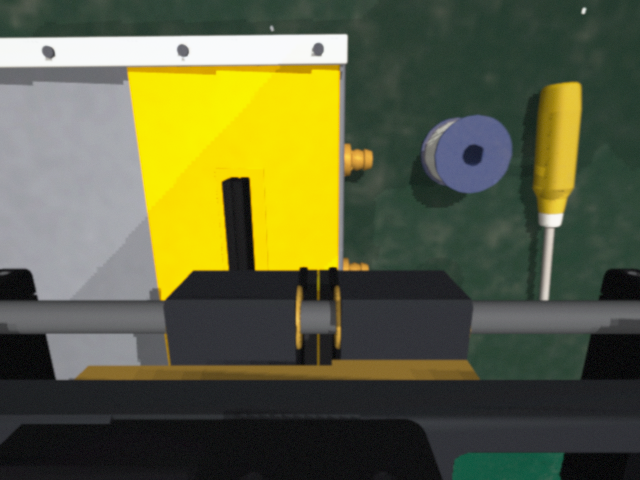

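The wrist view shows the closed fingers to the right of the rib, which spans columns 223-255. The spool and jar are well clear. I lower the fingers and push.

Emit:
servo_tool(rows=[1,0.007,0,0.02,0,1,0,0,0.019,0,1,0,-0.008,0,0,1,0,-0.008,0,0,1,0,-0.008,0,0])

```text
time: 3.28
position: [0.5257, -0.1992, 0.0799]
tool_rot: [0.999, 0.052, 0.001, 0.0]
ft_force: [0.0, -0.1, -0.2]
grip_width: 0.0005
grip_force: 0.0
```

Emit:
servo_tool(rows=[1,0,-0.012,0,0,1,0,-0.012,0,0,1,0,-0.012,0,0,1,0,-0.012,0,0,1,0,-0.012,0,0])

```text
time: 3.7
position: [0.5197, -0.139, 0.0792]
tool_rot: [0.999, 0.052, 0.001, 0.001]
ft_force: [0.1, -2.2, 2.3]
grip_width: 0.0009
grip_force: 1.4
```

Emit:
servo_tool(rows=[1,0,-0.012,0.001,0,1,0,-0.012,0.001,0,1,0,-0.012,0,0,1,0,-0.01,0,0,1,0,-0.006,0,0])

```text
time: 4.12
position: [0.5134, -0.0865, 0.0764]
tool_rot: [0.999, 0.053, -0.0, -0.0]
ft_force: [0.5, -1.3, 1.0]
grip_width: 0.0004
grip_force: 1.2
```

Emit:
servo_tool(rows=[1,0,-0.003,0,0,1,0,-0.003,0,0,1,0,0,0,0])

```text
time: 4.37
position: [0.5125, -0.0814, 0.0763]
tool_rot: [0.999, 0.052, -0.001, -0.001]
ft_force: [0.4, -0.7, 0.1]
grip_width: 0.0004
grip_force: 0.0
```

Emit:
servo_tool(rows=[1,0,-0.003,0,0,1,0,-0.003,0,0,1,0,-0.002,0,0])

```text
time: 4.62
position: [0.5123, -0.0773, 0.0764]
tool_rot: [0.999, 0.054, -0.0, 0.003]
ft_force: [-3.8, -17.5, -3.2]
grip_width: 0.0003
grip_force: 8.9
```

Emit:
servo_tool(rows=[1,0,-0.002,0,0,1,0,-0.002,0,0,1,0,0,0,0])

```text
time: 4.87
position: [0.5123, -0.0772, 0.0764]
tool_rot: [0.998, 0.055, -0.0, 0.006]
ft_force: [-5.2, -25.2, -5.1]
grip_width: 0.0009
grip_force: 12.3
```

Emit:
servo_tool(rows=[1,0,0.015,0,0,1,0,0.015,0,0,1,0,0.005,-0.03,0,1,-0.03,0.005,-0.035,0,1,-0.03,0,-0.035,0])

```text
time: 5.28
position: [0.4624, -0.1161, 0.1698]
tool_rot: [0.999, 0.052, -0.0, -0.001]
ft_force: [1.1, -1.1, -0.3]
grip_width: 0.0003
grip_force: 0.0
```

Emit:
servo_tool(rows=[1,-0.03,0,-0.02,0,1,0,0,0,0,1,0,0,0,0])

```text
time: 5.53
position: [0.4316, -0.1182, 0.1907]
tool_rot: [0.999, 0.051, 0.001, 0.0]
ft_force: [0.4, 0.2, -0.2]
grip_width: 0.0001
grip_force: 0.0
```

Run:
```python
from h import *
pos,r,y,o=tool();print(pos,y,o["ft_force"])
w=robot.camera("wrist");cv2.imwrite("pics/w2.png",w["pixels"][:,:,::-1])
t=robot.camera("top");s=robot.camera("scene")
for n,p in(("w",w),("t",t),("s",s)):
  for q in("rib","box","red_valve","red_tip","blue_valve","blue_tip"): print(n,q,[(x["score"],x["at"]) for x in robot.place_of(p,q)[:2]])
```

```text
[ 0.43161533 -0.11817633  0.19065643] 5.857096984611825 [ 0.35278386  0.18382171 -0.18370605]
w rib [(0.71, [0.5709, -0.1924, 0.0442]), (0.61, [0.509, -0.0617, 0.0643])]
w box [(0.71, [0.5123, -0.1194, 0.0019])]
w red_valve [(0.6, [0.4832, -0.1488, -0.0003])]
w red_tip [(0.67, [0.4949, -0.203, 0.0484])]
w blue_valve []
w blue_tip [(0.68, [0.5708, -0.192, 0.0468])]
t rib [(0.83, [0.5076, -0.0585, 0.0637])]
t box [(0.67, [0.5149, -0.119, 0.0007])]
t red_valve [(0.58, [0.4758, -0.1457, 0.0017]), (0.3, [0.5082, -0.0604, 0.0625])]
t red_tip [(0.72, [0.4776, -0.1514, 0.0002]), (0.68, [0.495, -0.2009, 0.0449])]
t blue_valve [(0.91, [0.5619, -0.1415, -0.0015]), (0.44, [0.4781, -0.1498, 0.0011])]
t blue_tip [(0.59, [0.5701, -0.1909, 0.0449]), (0.4, [0.517, -0.1211, 0.0023])]
s rib [(0.97, [0.5046, -0.063, 0.0632])]
s box [(0.77, [0.5189, -0.1209, -0.0002]), (0.72, [0.4706, -0.3057, -0.0014])]
s red_valve [(0.82, [0.482, -0.1537, -0.0054])]
s red_tip [(0.72, [0.495, -0.2002, 0.047])]
s blue_valve []
s blue_tip [(0.69, [0.5712, -0.1955, 0.04])]
```

View pics/w2.png

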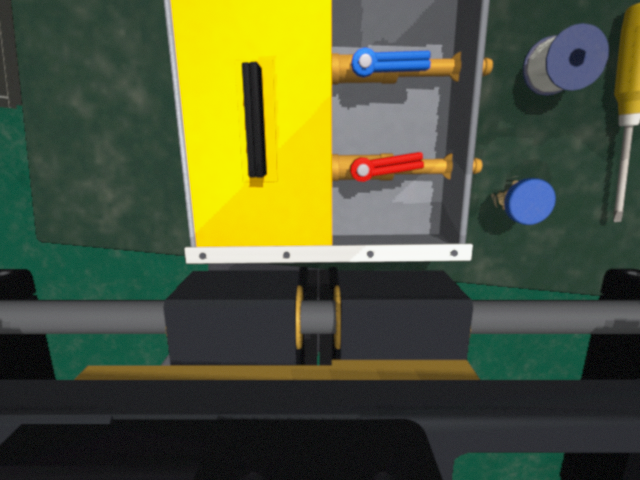

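The wrist view shows the cover fully left (rib at (255,118)) and both valves uncovered. Red is the near one, with its hub at (362,170) and tip at (423,158). Blue is behind it at (365,61). I move beside the red handle on its robot side.

Emit:
servo_tool(rows=[1,0.005,0.03,0,0,1,0.005,0.03,0,0,1,0,0.028,0.02,0,1,0,0,0.035,0,1,0,0,0.02,0])

```text
time: 7.0
position: [0.4517, -0.2066, 0.113]
tool_rot: [0.999, 0.051, 0.0, 0.0]
ft_force: [-0.6, 1.0, -0.4]
grip_width: 0.0006
grip_force: 0.0
```

Emit:
servo_tool(rows=[1,0,0,0,0,1,0,0,0,0])

```text
time: 7.17
position: [0.4508, -0.2045, 0.1139]
tool_rot: [0.999, 0.052, -0.001, -0.001]
ft_force: [0.5, 0.0, -0.0]
grip_width: 0.0007
grip_force: 0.0
```

Run:
```python
from h import *
pos,r,y,o=tool();print(pos,y)
w=robot.camera("wrist");t=robot.camera("top");s=robot.camera("scene")
for n,p in(("w",w),("t",t),("s",s)):
  for q in("red_valve","red_tip","blue_tip"): print(n,q,[(x["score"],x["at"]) for x in robot.place_of(p,q)[:2]])
bx=R.from_euler("z",6,degrees=True).as_matrix()
d=bx.T@(pos-[.481,-.151,0]);print("rel axis box",d)
cv2.imwrite("pics/s3.png",cv2.resize(s["pixels"][150:330,170:410,::-1],None,fx=3,fy=3))
```

```text
[ 0.4508251  -0.20445121  0.11390131] 5.964921417747042
w red_valve [(0.57, [0.4824, -0.1509, -0.0017]), (0.24, [0.5887, -0.3147, 0.0032])]
w red_tip [(0.56, [0.4946, -0.2029, 0.047]), (0.26, [0.4792, -0.1498, 0.0005])]
w blue_tip [(0.82, [0.5684, -0.1941, 0.0467])]
t red_valve []
t red_tip []
t blue_tip [(0.53, [0.5707, -0.1915, 0.0451])]
s red_valve [(0.81, [0.4808, -0.1533, -0.0059])]
s red_tip [(0.55, [0.4957, -0.2026, 0.047])]
s blue_tip [(0.59, [0.5714, -0.1959, 0.0406])]
rel axis box [-0.03559677 -0.05000426  0.11390131]
```

View pics/s3.png

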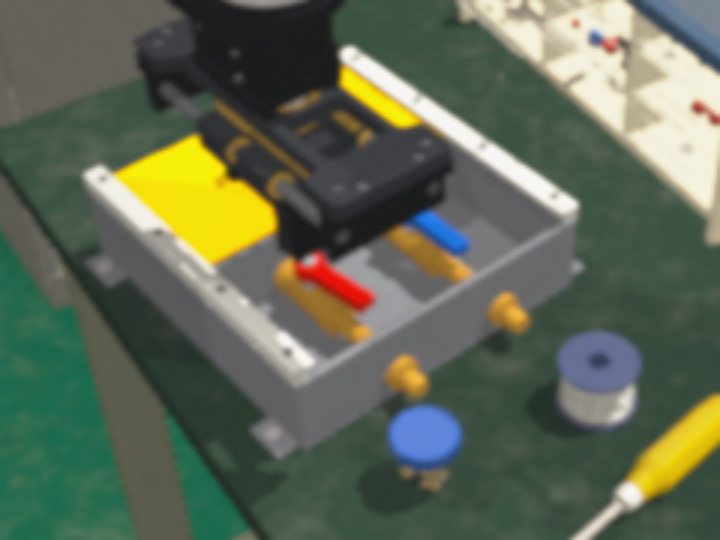

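The scene crop shows the gripper over the open chamber, the red handle at (340,285) and blue at (440,232). The fingertip is hard to make out, so I check where the TCP projects.

Run:
```python
from h import *
pos,r,y,o=tool();s=robot.camera("scene")
P=np.array([pos,pos-r[:,2]*.07, [.481,-.151,.05],[.495,-.2025,.05]])
uv=cv2.projectPoints(P,np.array(s["rvec"]),np.array(s["tvec"]),s["intrinsics"],None)[0][:,0]
print(((uv-[170,150])*3).round())
```

```text
[[296. 248.]
 [285. 153.]
 [303. 260.]
 [364. 297.]]
```

The projection is consistent: the finger is hidden behind the gripper body in that view. I lower into the chamber.

Emit:
servo_tool(rows=[1,0,0,0.025,0,1,0,0,0.025,0,1,0,0,0.02,0,1,0,0,0,0])

```text
time: 8.15
position: [0.4496, -0.2035, 0.0417]
tool_rot: [0.999, 0.052, -0.003, -0.002]
ft_force: [-0.7, 0.1, -0.1]
grip_width: 0.0006
grip_force: 0.0
```

Emit:
servo_tool(rows=[1,0.0125,0,0,0,1,0.0125,-0.001,0,0,1,0.008,-0.0015,0,0,1,0.0075,-0.0015,0,0])

```text
time: 8.48
position: [0.491, -0.1966, 0.045]
tool_rot: [0.999, 0.053, -0.001, -0.0]
ft_force: [-3.0, -1.0, -1.1]
grip_width: 0.0006
grip_force: 1.9
```

Emit:
servo_tool(rows=[1,0.006,-0.004,0,0,1,0.006,-0.004,0,0,1,0.003,-0.0045,0,0,1,0.003,-0.0045,0,0,1,0,0,0,0])

```text
time: 8.9
position: [0.5088, -0.1772, 0.045]
tool_rot: [0.999, 0.052, 0.001, 0.0]
ft_force: [0.1, -1.4, -0.7]
grip_width: 0.0007
grip_force: 0.6
```

Emit:
servo_tool(rows=[1,0.0015,-0.0045,0.003,0,1,0.001,-0.0045,0,0,1,0,-0.003,0,0,1,0,0,0,0])

```text
time: 9.23
position: [0.51, -0.1656, 0.042]
tool_rot: [0.999, 0.052, 0.001, 0.001]
ft_force: [2.4, -2.4, 1.3]
grip_width: 0.0006
grip_force: 1.4
```

Emit:
servo_tool(rows=[1,0,-0.002,0,0,1,0,-0.002,0,0,1,0,0,0,0])

```text
time: 9.48
position: [0.5099, -0.1637, 0.042]
tool_rot: [0.999, 0.053, 0.002, 0.002]
ft_force: [2.6, -6.9, -0.8]
grip_width: 0.0003
grip_force: 4.0
```

Emit:
servo_tool(rows=[1,0,-0.002,0,0,1,0,-0.002,0,0,1,0,0,0,0])

```text
time: 9.73
position: [0.5101, -0.1634, 0.0421]
tool_rot: [0.999, 0.054, 0.002, 0.005]
ft_force: [-1.0, -19.7, -3.1]
grip_width: 0.0005
grip_force: 9.3
```

It is at the stop: the force has risen to 20 N and the finger no longer moves. I back off and check.

Emit:
servo_tool(rows=[1,0,0.01,0,0,1,0,0.01,0,0,1,0,0,-0.035,0,1,0,0,-0.035,0,1,0,0,-0.035,0])

```text
time: 10.15
position: [0.5077, -0.1761, 0.1461]
tool_rot: [0.999, 0.052, -0.003, -0.003]
ft_force: [0.2, -1.5, 0.2]
grip_width: 0.0003
grip_force: 0.0
```

Emit:
servo_tool(rows=[1,-0.035,0,-0.02,0,1,-0.035,0,-0.02,0,1,-0.025,-0.01,0,0,1,0,0,0,0,1,0,0,0,0])

```text
time: 10.57
position: [0.4122, -0.1758, 0.1865]
tool_rot: [0.999, 0.052, -0.001, -0.002]
ft_force: [0.6, 0.9, 0.8]
grip_width: 0.0008
grip_force: 0.0
```

Run:
```python
from h import *
pos,r,y,o=tool();print(pos,y,o["ft_force"])
w=robot.camera("wrist");s=robot.camera("scene");t=robot.camera("top")
for n,p in(("w",w),("s",s),("t",t)):
  for q in("rib","red_valve","red_tip","blue_tip","jar","spool","screwdriver"): print(n,q,[(x["score"],x["at"]) for x in robot.place_of(p,q)[:1]])
cv2.imwrite("pics/w4.png",w["pixels"][:,:,::-1])
```

```text
[ 0.41218547 -0.17583115  0.18653986] 5.9069929228726075 [0.62130961 0.89315872 0.84775592]
w rib [(0.72, [0.5123, -0.0626, 0.0686])]
w red_valve [(0.86, [0.48, -0.1487, -0.0])]
w red_tip [(0.79, [0.5312, -0.1471, 0.0451])]
w blue_tip [(0.77, [0.5721, -0.1928, 0.0446])]
w jar [(0.88, [0.4647, -0.3051, -0.0034])]
w spool [(0.79, [0.5903, -0.3122, 0.0006])]
w screwdriver [(0.81, [0.5499, -0.3966, 0.0013])]
s rib [(0.84, [0.506, -0.0638, 0.0629])]
s red_valve [(0.67, [0.4823, -0.1528, -0.0042])]
s red_tip [(0.63, [0.5317, -0.1438, 0.0474])]
s blue_tip [(0.75, [0.5692, -0.1935, 0.0423])]
s jar [(0.72, [0.4695, -0.3086, -0.0015])]
s spool [(0.59, [0.589, -0.3134, 0.003])]
s screwdriver []
t rib [(0.58, [0.5077, -0.0619, 0.0625])]
t red_valve [(0.86, [0.4753, -0.1476, 0.0025])]
t red_tip [(0.59, [0.5305, -0.1467, 0.0468])]
t blue_tip [(0.67, [0.5701, -0.1935, 0.0473])]
t jar [(0.58, [0.4668, -0.3044, -0.001])]
t spool [(0.83, [0.587, -0.3144, -0.0016])]
t screwdriver [(0.76, [0.5488, -0.3887, -0.0034])]
```

View pics/w4.png

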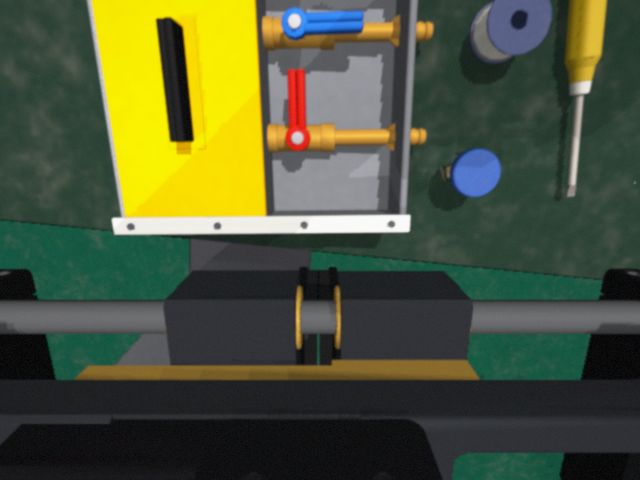

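The red handle, from (298,138) to (297,72), points straight away from the robot, in line with the box. Blue is unchanged at (294,22)-(360,22), the cover is fully left, and the loose parts haven't moved. I hand in.

```bash
python3 -c "
from rig import robot
print(robot.hand_in())"
```

```text
the job is handed in; nothing more can be done
None
```

The job is handed in: the cover is pushed fully left to its stop and the red handle is turned to its stop, pointing away from the robot. The blue handle, jar, spool and screwdriver measure where they were.

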